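Lock the drying unit's cartridge hatch

ROBOT

A 6-joint arm with a two-finger parallel gripper is mounted at the origin on the work surface. World frame = base frame: x ahead of the robot, y to its left, z up, the work surface at z = 0. Lengths are in m, angles in rad, forces in N, time in s.
With the tool pointing down it reaches from about 0.275 to 0.725 m from the base axis. Payload 5.6 kg.
Tool frame: the origin (TCP) lies between the finger pads; the fingertips stand 22 mm ahead of it and the grasp point (between the pads) lies 3 mm ahead of it; x points along the fingers, y is the direction in which the jaws open and shut, and the axes are right-handed (so a half turn about x gives the same grasp; the last joint's range is limited). The gripper opens to 85 mm and grips with 20 to 120 N. Pads are 22 mm wide; open, the fingers measure 114 mm over their backs; the gripper's body (76 mm by 85 mm) begins 54 mm behind the grasp point. The pads swing forward as they close: fully open they stand 13 mm farther back than shut.
Start: joints at [1.551, 0.255, 0.108, 0, -1.424, -0.285], TCP at [0.165, 0.525, 0.253] pointing down, gripper open.
Joint ranges: [-2.95, 2.95], [-1.21, 1.97], [-1.09, 1.5], [-2.87, 1.71], [-2.94, -0.07], [-3.05, 3.05]. Speed limits (rad/s): [2.57, 2.57, 3.14, 3.14, 3.14, 3.14].

INTERFACE

Orientations are given as a unit quaternion [w, x, y, z].
In Python, from rig import status, imaging, workorder gives the robot as it stands.
- The arm moves only by the tool servo_tool, never from a script. Its argument "series" is a list that holds one entry, the list of rows, each a list of 5 numbers: the closure, from -1 (fully open) to 1 (shut), then the shift along the world's x, y, z in mm, then the turn about the world's z in degrees. A call has 1 to 5 rows; each row shifts and turns the commanded pose from where the row before left it; what a row does not reach is not made up. A row lasts 1/8 s, in which the tool goes at most 62.5 mm and 10.7 degrees, less where a joint would pass 70% of its speed; a pose out of reach is approached as far as the arm can. A call with a gripper value outside its range is refused whole. The fingers move at their own pace and stop on an object; "grip_force" is the grip in N (left out, the last holds). Time passes only in rows, so rows that do not move let the fingers close. It gives the time, the measured TCP pose, the force and the opening at its end, in the units of the state.
- status.state(): the state, without advancing time (a new reading comes with each control period).
- imaging.grab_frame(name): name is "side" or "top"; returns a dict with "frame" (420x560x3 uint8, red, green, blue), "camera_matrix" (3x3 intrinsics, pixels), "k1" (the pictures are not rectified: a ray, as slopes to the right and down, at radius r is drawn at 1 + k1 r^2 times it, then the intrinsics apply), "position" and "orientation" of the camera in the world. Camera axes: x right, y down, z forward; pixel columns grow to the right and rows downward; lengths in m; the calibration is good to about 2 mm. A picture is of the moment at which its call begins. There is no depth.
- workorder.sign_off(): hands the job in, once; it reports no verdict.
Trained networks look in a picture, given as the dict that the camera call returned (one of the last four; its "shot" number tells which), for a name from the list of things; names that differ only in an ending like _2 or _b are one class to them, and where a whole thing is asked for, a point or a joint stands for the part that bears it (a point fixed in the world has none). Each returns a list of dicts, best first, with "conf" (0 to 1); they miss things now and then, are a little off and sometimes report something else, mostly with a low value. They report only what shows in the picture. A call takes as long as a camera call.
- imaging.spot_in(target, picture): "box" ([left, top, right, bottom] as shares, 0 to 1, of the picture: columns of its width, rows of its height, round what is visible of it).
The state is a dict: "t": time; "joint_pos": joint angles; "dq": joint speeds; "tau": joint torques, N m; "ee_pos": TCP position; "eef_rot": TCP orientation; "wrist_force": force on the tool from outside, world axes, zero at the start; "torque": the same for the moment, N m; "gripper_width": finger opening in m.
Only numpy, scipy, OpenCV 4.12 (cv2) and the standard library are available. Lean on these libraries where they do the work, as an engineer would, in place of code of your own. Each camera call takes 0.05 s, during which the arm holds its last target. There are 200 camera calls.

TASK

One of the three blue quarter-turn fasteners on the hatch of the white gas-drying unit has been left open: its white pointer is not at the green mark. Turn that fastener clockwise until it drops into its locked detent with the pointer at the green mark, then let go of it. The other two are locked already and must stay locked.

Things in the scene. Friction and masses are not known exactly. Their poses are not given: they have to be found in the camera images.
- open_wing_grip (a point): Open fastener: upright blue bar, 44 mm long, 14 thick, 30 high, on a blue disc (28 mm wide) and dark steel plate (84 mm). Point on its vertical, fixed turning axis, 7 mm below bar top, 23 above the disc top, 37 above the flat hatch (hatch is 100 mm over the table). Frame turns with the wing: x along the bar to its white-striped end, y across, z up. Axes of the 3 fasteners are over 130 mm apart.
- open_wing (a joint): Its wing angle, rad: 0 open (stripe at red mark), grows clockwise from above, 1.571 locked at a stop (stripe at green mark). Starts at 0.15 to 0.6. Turns lightly; from 0.8 to 1.22 a small spring strut on the plate resists (about 0.1 N m), past about 1.33 the strut drives it into the detent at 1.571 by itself; let go at 0.8 to 1.1 it springs back. Turning it back out takes about 0.1 N m.
- shut_wing1 (a joint): Angle of another, identical fastener, already locked: 1.571, same meaning. To be left locked.
- shut_wing2 (a joint): Angle of the third identical fastener, already locked: 1.571, same meaning. To be left locked.

How it is judged:
By the outcome, as a careful person would: the job done as asked, in the order asked, and still so for the second after the job is handed in, with the robot touching nothing.
It also fails if it takes over 32 s, if anything falls off the work surface, if the arm or the gripper's body presses on something with over 40 N, if the wrist force passes 120 N, or if a joint passes its speed limit or range.

## Working session

There is one attempt and no reset: what is moved stays moved. The work goes in short steps, Python scripts to look and compute and a tool call to move; the robot and the scene stay as the last step left them, time stands still between calls to the robot, and variables do not carry over. Pictures are saved under pics/ and viewed, about 8 in all and at most 12, crops included, and the job is handed in when it is done.

Besides the shell and the picture viewer there is one more tool, called as a command line: name --argument value ..., lists and objects as JSON in quotes. servo_tool: Moves the arm, as the interface text tells. Its arguments: {"type":"object","properties":{"series":{"type":"array","items":{"type":"array","items":{"type":"array","items":{"type":"number"}}}},"grip_force":{"type":"number"}},"required":["series"]}

```bash
mkdir -p pics
cat > h.py <<'E'
import numpy as np, cv2
from scipy.spatial.transform import Rotation as R
from rig import status, imaging, workorder
def Rm(p):
    o=np.array(p["orientation"],float)
    return o if o.shape==(3,3) else R.from_quat(o[[1,2,3,0]]).as_matrix()
def dist(p): return np.array([p["k1"],0,0,0,0],float)
def onplane(p,uv,z):
    n=cv2.undistortPoints(np.array([[uv]],float),np.array(p["camera_matrix"]),dist(p))[0,0]
    d=Rm(p)@np.array([n[0],n[1],1]); c=np.array(p["position"])
    return c+d*(z-c[2])/d[2]
def proj(p,X):
    r=Rm(p).T; 
    return cv2.projectPoints(np.atleast_2d(X).astype(float),cv2.Rodrigues(r)[0],-r@np.array(p["position"]),np.array(p["camera_matrix"]),dist(p))[0][:,0]
def save(p,n,box=None,s=1):
    f=p["frame"][:,:,::-1]
    if box: l,t,r,b=box; f=f[t:b,l:r]
    cv2.imwrite("pics/"+n,cv2.resize(f,None,fx=s,fy=s,interpolation=cv2.INTER_CUBIC))
E
python3 - <<'E'
from h import *
s=status.state(); print(s)
for c in ("top","side"):
    p=imaging.grab_frame(c); save(p,c+"0.png")
    print(c,p["position"],p["orientation"],p["k1"],p["camera_matrix"])
    for t in ("open_wing_grip","open_wing","shut_wing1"):
        for d in imaging.spot_in(t,p):
            l,tt,r,b=np.array(d["box"])*[560,420,560,420]
            print(t,d["conf"],np.round([l,tt,r,b],1),onplane(p,((l+r)/2,(tt+b)/2),.13).round(4))
E
```

```text
{'t': 0.0, 'joint_pos': array([ 1.55061576e+00,  2.55720027e-01,  1.06983038e-01, -5.04061024e-04,
       -1.42388287e+00, -2.84589241e-01]), 'dq': array([-0.00035259,  0.00098707,  0.001485  ,  0.00025647, -0.00052253,
       -0.00160128]), 'tau': array([ 4.74171848e-04, -3.86630523e+01,  2.37941176e+01,  5.36547929e+00,
       -6.11719894e-03, -1.49548917e-06]), 'ee_pos': array([0.16484251, 0.52423037, 0.25239699]), 'eef_rot': array([ 0.10669943, -0.69881869,  0.10802408,  0.69899818]), 'wrist_force': array([ 0.32170864, -0.74145891, -0.44945658]), 'torque': array([-0.02972902,  0.03418223, -0.00145675]), 'gripper_width': 0.08534603183126911}
top [0.48386214 0.03863187 0.83856007] [ 0.04356902 -0.69753148  0.71382029 -0.04485714] -0.0171915343210013 [[449.10417269   0.         279.11836065]
 [  0.         449.10417269 214.08574159]
 [  0.           0.           1.        ]]
open_wing_grip 0.9 [294.5 270.2 312.9 297.9] [0.4621 0.0005 0.13  ]
open_wing_grip 0.68 [396.4 261.9 429.6 277.3] [ 0.4804 -0.1716  0.13  ]
open_wing 0.65 [291.2 273.5 309.2 299.7] [0.4583 0.0061 0.13  ]
shut_wing1 0.85 [332.8 195.1 361.5 213.2] [ 0.5865 -0.0726  0.13  ]
shut_wing1 0.79 [399.9 262.5 431.3 274.4] [ 0.4821 -0.1758  0.13  ]
side [ 0.32592253 -0.36678668  0.73306712] [-0.32442739  0.91144736 -0.23516621  0.09331359] 0.0635171982708789 [[529.51766426   0.         286.59438675]
 [  0.         529.51766426 220.82215551]
 [  0.           0.           1.        ]]
open_wing_grip 0.95 [220.4 265.6 251.7 300.8] [ 0.4654 -0.0013  0.13  ]
open_wing 0.75 [216.6 266.1 250.3 299.6] [0.4626 0.0009 0.13  ]
shut_wing1 0.97 [301.2 366.3 334.8 410.6] [ 0.4864 -0.1772  0.13  ]
shut_wing1 0.67 [332.4 263.8 360.  301.3] [ 0.5959 -0.0713  0.13  ]
```

```bash
python3 -c "
import cv2,numpy as np
" ; ls pics
```

```text
side0.png
top0.png
```

View pics/top0.png

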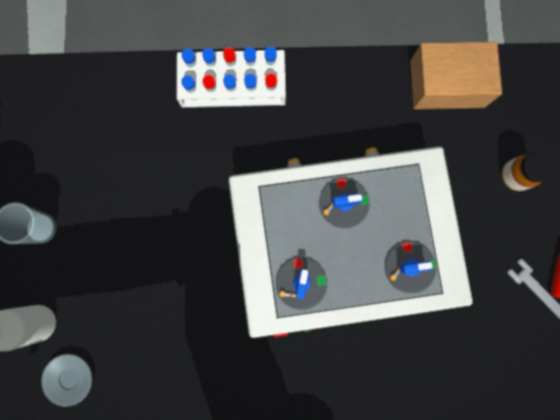

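Run:
```python
from h import *
a=imaging.grab_frame("top"); b=imaging.grab_frame("side")
A=cv2.resize(a["frame"][235:325,250:350],(600,540),interpolation=cv2.INTER_CUBIC)
cv2.imwrite("pics/topc.png",A[:,:,::-1])
B=cv2.resize(b["frame"][240:330,185:285],(600,540),interpolation=cv2.INTER_CUBIC)
cv2.imwrite("pics/sidec.png",B[:,:,::-1])
```

```text
(no output)
```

View pics/topc.png

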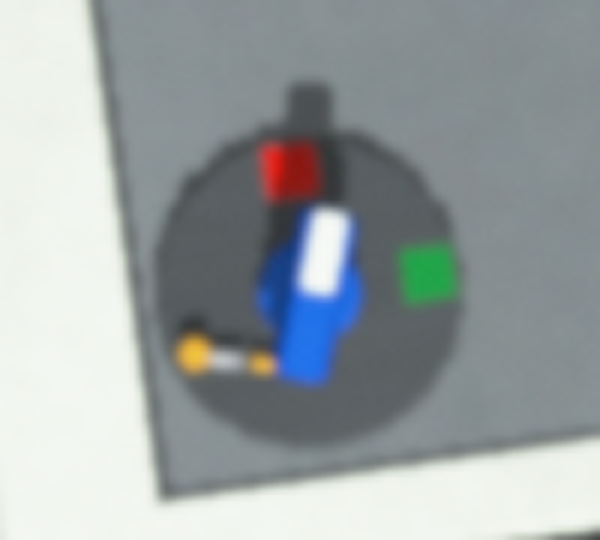

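View pics/sidec.png

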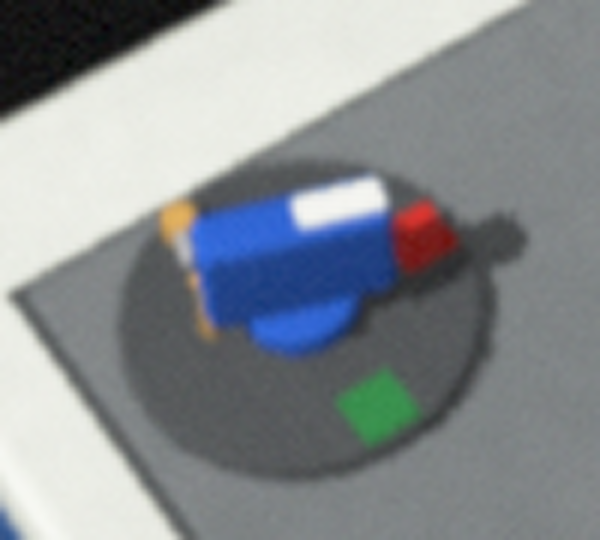

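Seen in the top crop: the open wing's stripe end is at crop (330,210), its rear end at (303,383), the red mark at (290,170), the green mark at (428,273), and the strut post at (195,352). The other two wings have their stripe at green.

Run:
```python
from h import *
a=imaging.grab_frame("top"); b=imaging.grab_frame("side")
T=lambda x,y:(250+(x+.5)/6-.5,235+(y+.5)/6-.5)
S=lambda x,y:(185+(x+.5)/6-.5,240+(y+.5)/6-.5)
def show(n,p,f,pts,z):
    q=[onplane(p,f(*k),z) for k in pts]; m=np.mean(q,0)
    print(n,(m*1000).round(1)); return q
q=show("top bar",a,T,[(330,210),(303,383)],.144); d=q[0]-q[1]; print(np.degrees(np.arctan2(d[1],d[0])),np.linalg.norm(d))
q=show("side bar",b,S,[(388,200),(197,240)],.144); d=q[0]-q[1]; print(np.degrees(np.arctan2(d[1],d[0])),np.linalg.norm(d))
for z in(.102,.106):
    q=show("top plate %g"%z,a,T,[(309,287)],z); m=q[0]
    g=onplane(a,T(428,273),z)-m; print("green dir",np.degrees(np.arctan2(g[1],g[0])))
    show("side plate",b,S,[(307,320)],z)
    g=onplane(b,S(378,407),z)-onplane(b,S(307,320),z); print("green dir",np.degrees(np.arctan2(g[1],g[0])))
# post triangulation
best=min(np.arange(.1,.16,.002),key=lambda z:np.linalg.norm(onplane(a,T(195,352),z)-onplane(b,S(178,217),z)))
print("post",best,onplane(a,T(195,352),best),onplane(b,S(178,217),best))
s=status.state(); r=R.from_quat(s["eef_rot"][[1,2,3,0]]).as_matrix(); print(r.round(3))
```

```text
top bar [462.7   3.3 144. ]
-10.634693194658354 0.04421292458532246
side bar [463.9   1.7 144. ]
-14.492841496447769 0.04269473592803222
top plate 0.102 [463.9   3.2 102. ]
green dir -84.7090738190527
side plate [464.6   1.6 102. ]
green dir -81.75880136333761
top plate 0.106 [464.1   3.4 106. ]
green dir -84.70907381905278
side plate [463.8  -0.7 106. ]
green dir -81.75880136333754
post 0.11400000000000002 [0.44791725 0.03446846 0.114     ] [0.44797745 0.0339674  0.114     ]
[[-0.    -0.3   -0.954]
 [ 0.    -0.954  0.3  ]
 [-1.    -0.     0.   ]]
```

servo_tool --series '[[[-0.2,0,0,50,0],[-0.2,0,0,50,0],[-0.2,25,-43.5,0,2],[-0.2,25,-43.5,0,2],[-0.2,25,-43.5,0,1.4]]]' --grip_force 25

```text
t: 1.23
ee_pos: [0.2406, 0.3928, 0.3534]
eef_rot: [-0.074, 0.703, -0.074, -0.703]
wrist_force: [1.1, -0.0, 0.8]
gripper_width: 0.0514
```

servo_tool --series '[[[-0.2,25,-43.5,0,0],[-0.2,25,-43.5,0,0],[-0.2,25,-43.5,0,0],[-0.2,25,-43.5,0,0],[-0.2,25,-43.5,0,0]]]'

```text
t: 1.85
ee_pos: [0.3655, 0.1751, 0.3536]
eef_rot: [-0.074, 0.703, -0.074, -0.703]
wrist_force: [1.0, 0.7, 0.2]
gripper_width: 0.0511
```

servo_tool --series '[[[-0.2,25,-43.5,0,0],[-0.2,25,-43.5,0,0],[-0.2,25,-43.5,0,0],[-0.2,23.5,-43,-50,0],[-0.2,0,0,-40,0]]]'

```text
t: 2.48
ee_pos: [0.4617, 0.0055, 0.267]
eef_rot: [0.076, -0.703, 0.076, 0.703]
wrist_force: [-0.1, 0.6, -0.8]
gripper_width: 0.0514
```

Run:
```python
from h import *
s=status.state(); r=R.from_quat(s["eef_rot"][[1,2,3,0]]).as_matrix()
print(s["t"],s["ee_pos"],np.degrees(np.arctan2(r[1,1],r[0,1])),s["joint_pos"],s["gripper_width"],s["wrist_force"])
p=imaging.grab_frame("side"); save(p,"s2.png")
```

```text
2.475 [0.46168794 0.00552578 0.26702408] -102.30474060945062 [ 3.52986688e-01  7.50543190e-02 -7.60179773e-02  6.33550433e-05
 -1.42015921e+00  1.00304183e+00] 0.051393914296846935 [-0.11509868  0.6451563  -0.80429029]
```

View pics/s2.png

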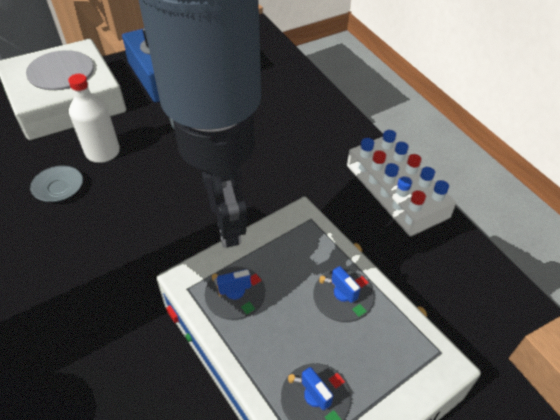

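The gripper is above the open wing (wing at side pixel (235,283)), clear of everything around it.

servo_tool --series '[[[-0.2,0,0,-40,0],[-0.2,0,0,-25,0],[-0.2,0,0,0,0],[-0.2,0,0,0,0]]]'

```text
t: 3.02
ee_pos: [0.4619, 0.008, 0.2055]
eef_rot: [-0.074, 0.704, -0.074, -0.702]
wrist_force: [-0.4, -0.3, 0.8]
gripper_width: 0.0513
```

Run:
```python
from h import *
s=status.state(); r=R.from_quat(s["eef_rot"][[1,2,3,0]]).as_matrix()
print(s["t"],s["ee_pos"],np.degrees(np.arctan2(r[1,1],r[0,1])),s["gripper_width"],s["wrist_force"])
p=imaging.grab_frame("side"); save(p,"s3.png",(160,200,300,330),4.2)
print(proj(p,[s["ee_pos"]]))
```

```text
3.025 [0.46192884 0.00803649 0.20547443] -102.02122566870693 0.051288339658729906 [-0.36783239 -0.33089663  0.7971739 ]
[[226.83096863 245.56119989]]
```

View pics/s3.png

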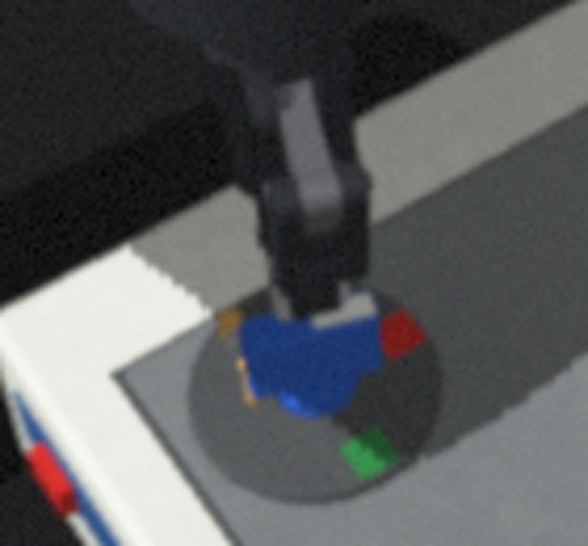

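The wing is below the gripper and about 5 mm off to −y, which agrees with the measured pose. I'll correct that and descend.

servo_tool --series '[[[-0.2,1.5,-5.5,0,0],[-0.2,0,0,-25,0],[-0.2,0,0,-25,0],[-0.2,0,0,-14,0],[-0.2,0,0,0,0]]]'

```text
t: 3.7
ee_pos: [0.4623, 0.002, 0.1394]
eef_rot: [0.074, -0.703, 0.075, 0.704]
wrist_force: [0.8, 1.1, 0.5]
gripper_width: 0.0511
```

servo_tool --series '[[[0.4,0,0,0,0],[0.4,0,0,0,0]]]'

```text
t: 3.95
ee_pos: [0.4631, 0.0024, 0.1406]
eef_rot: [-0.074, 0.704, -0.074, -0.703]
wrist_force: [-0.2, 0.3, 0.2]
gripper_width: 0.0256
```

servo_tool --series '[[[1,0,0,0,0],[1,0,0,0,0],[1,0,0,0,0],[1,0,0,0,0]]]' --grip_force 20

```text
t: 4.45
ee_pos: [0.463, 0.0028, 0.1404]
eef_rot: [-0.075, 0.704, -0.074, -0.703]
wrist_force: [-1.9, 3.7, 6.6]
gripper_width: 0.0135
```

Run:
```python
from h import *
s=status.state(); r=R.from_quat(s["eef_rot"][[1,2,3,0]]).as_matrix()
print(s["t"],s["ee_pos"],np.degrees(np.arctan2(r[1,1],r[0,1])),s["gripper_width"],s["wrist_force"],s["torque"])
p=imaging.grab_frame("side"); save(p,"s4.png",(160,220,300,330),4.2)
```

```text
4.45 [0.46300534 0.00279543 0.14039367] -102.0464513306154 0.013541500106297866 [-1.87755949  3.71785153  6.61131476] [ 1.40746629  0.66291242 -0.02966837]
```

View pics/s4.png

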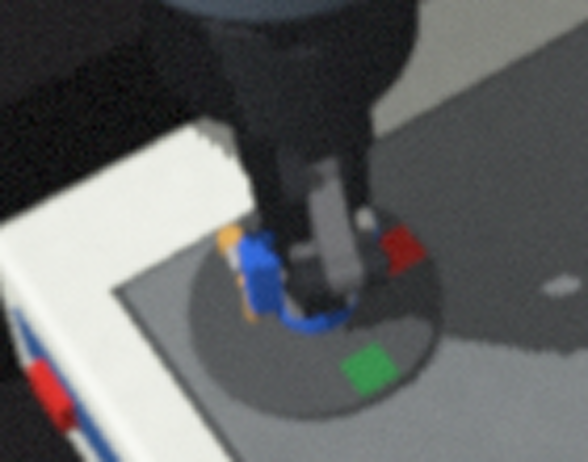

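The jaws hold the bar near its middle (13.5 mm opening, low forces). Next I'll turn clockwise.

servo_tool --series '[[[1,0,0,0,-4],[1,0,0,0,-4],[1,0,0,0,-4],[1,0,0,0,-4],[1,0,0,0,-4]]]'

```text
t: 5.12
ee_pos: [0.463, 0.0029, 0.1404]
eef_rot: [-0.196, 0.68, -0.195, -0.679]
wrist_force: [-1.8, 3.7, 5.4]
gripper_width: 0.0137
```

servo_tool --series '[[[1,0,0,0,-4],[1,0,0,0,-4],[1,0,0,0,-4],[1,0,0,0,-4],[1,0,0,0,-4]]]'

```text
t: 5.75
ee_pos: [0.463, 0.0029, 0.1404]
eef_rot: [-0.311, 0.635, -0.31, -0.635]
wrist_force: [-1.7, 3.7, 5.1]
gripper_width: 0.0135
```

servo_tool --series '[[[1,0,0,0,-5],[1,0,0,0,-5],[1,0,0,0,-5],[1,0,0,0,-5],[1,0,0,0,-5]]]'

```text
t: 6.38
ee_pos: [0.4631, 0.0029, 0.1404]
eef_rot: [-0.442, 0.553, -0.44, -0.552]
wrist_force: [-0.7, 4.8, 5.6]
gripper_width: 0.0139
```

servo_tool --series '[[[1,0,0,0,-3],[1,0,0,0,0]]]'

```text
t: 6.62
ee_pos: [0.4631, 0.0029, 0.1404]
eef_rot: [-0.456, 0.542, -0.454, -0.541]
wrist_force: [-0.4, 4.6, 5.4]
gripper_width: 0.0134
```

Run:
```python
from h import *
s=status.state(); r=R.from_quat(s["eef_rot"][[1,2,3,0]]).as_matrix()
print(s["t"],s["ee_pos"],np.degrees(np.arctan2(r[1,1],r[0,1])),s["gripper_width"],s["wrist_force"],s["torque"])
p=imaging.grab_frame("side"); save(p,"s5.png",(160,220,300,330),4.2)
```

```text
6.625 [0.46312175 0.00294553 0.14039426] -170.08734362778227 0.013438816386988248 [-0.35283734  4.63288583  5.43486001] [ 1.51396144  0.5721905  -0.12447442]
```

View pics/s5.png

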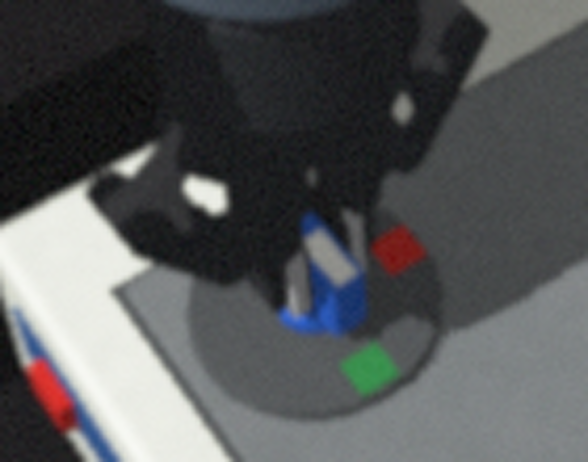

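The stripe points almost at the green mark, well past the strut's over-centre point. Two more degrees, then a gentle release, staying at the same height.

servo_tool --series '[[[1,0,0,0,-2],[1,0,0,0,0],[0.4,0,0,0,0],[0.2,0,0,0,0],[0.2,0,0,0,0]]]'

```text
t: 7.3
ee_pos: [0.4623, 0.002, 0.1394]
eef_rot: [0.464, -0.533, 0.464, 0.533]
wrist_force: [-0.0, -0.1, -0.4]
gripper_width: 0.0342
```

servo_tool --series '[[[0.2,0,0,0,0],[0.2,0,0,20,0],[0.2,0,0,40,0],[0.2,0,0,50,0],[0.2,0,0,50,0]]]'

```text
t: 7.92
ee_pos: [0.4622, 0.0021, 0.3012]
eef_rot: [-0.464, 0.533, -0.464, -0.533]
wrist_force: [0.9, 0.2, -0.6]
gripper_width: 0.0343
```

servo_tool --series '[[[0.2,-45,40,10,0],[0.2,-45,40,0,0],[0.2,-20,45,0,0],[0.2,0,50,0,0],[0.2,0,50,0,0]]]'

```text
t: 8.55
ee_pos: [0.3519, 0.2287, 0.3101]
eef_rot: [-0.464, 0.534, -0.464, -0.534]
wrist_force: [0.3, 0.4, 0.2]
gripper_width: 0.0341
```

servo_tool --series '[[[0.2,0,30,0,0],[0.2,0,0,0,0],[0.2,0,0,0,0]]]'

```text
t: 8.93
ee_pos: [0.3525, 0.2568, 0.3096]
eef_rot: [-0.464, 0.533, -0.464, -0.533]
wrist_force: [0.3, 1.3, 0.0]
gripper_width: 0.0342
```

Run:
```python
from h import *
s=status.state(); print(s["t"],s["ee_pos"],s["wrist_force"])
b=imaging.grab_frame("top"); save(b,"t6.png",(225,140,475,340),3.1)
p=imaging.grab_frame("side"); save(p,"s6.png",(160,220,400,420),3)
```

```text
8.925 [0.35249152 0.25680293 0.30960152] [0.30190162 1.28322635 0.03172466]
```

View pics/t6.png

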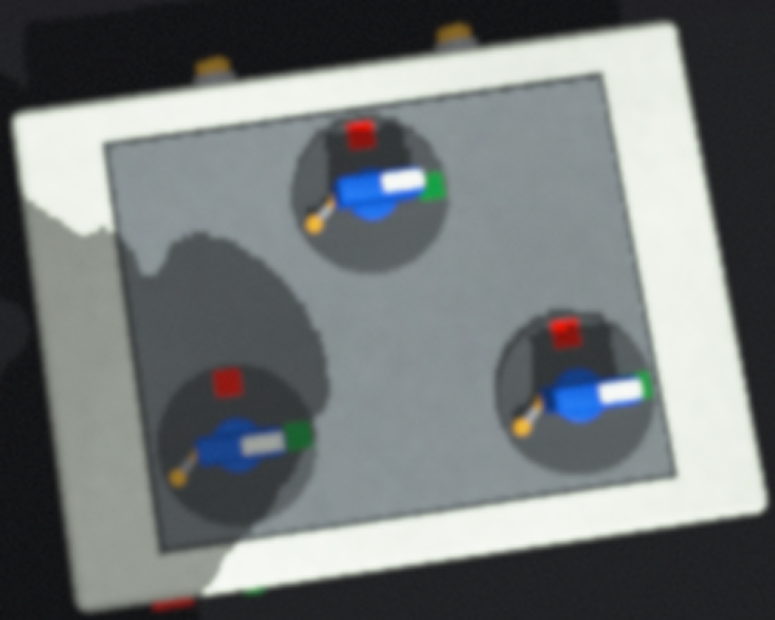

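View pics/s6.png

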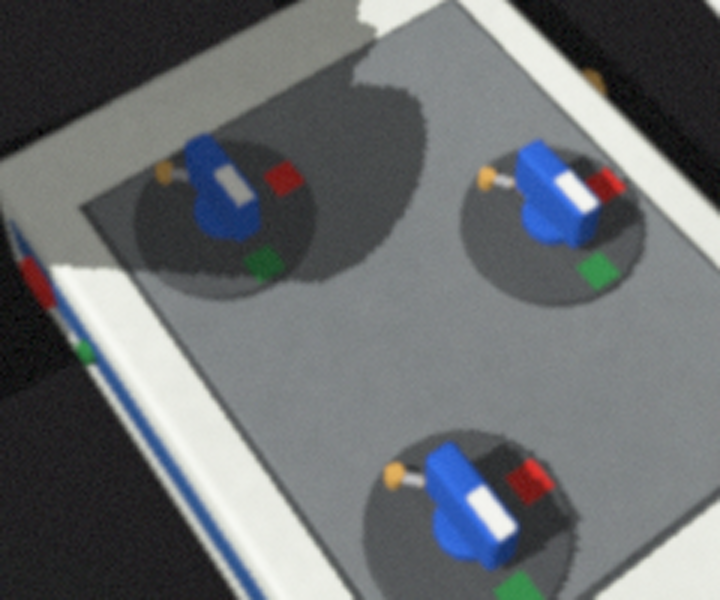

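All three bars are parallel with their stripes at green: top crop (265,443), (405,181) and (620,390). The arm is clear, so I'll hand in.

```bash
python3 -c "
from rig import workorder; print(workorder.sign_off())"
```

```text
the job is handed in; nothing more can be done
None
```

I turned the open fastener clockwise by about 70° with a light grip, taking it past the strut and into its locked detent. I then let go, backed the arm away and handed the job in at about 9 s of robot time.

- **Pictures after letting go:** the top and side views show its stripe at the green mark. Its bar is parallel to the other two, which were not touched and still point at green. I judged this by eye and did not measure the final angles.
- **Forces:** the wrist force read below 10 N at the end of every move, and near zero once the gripper had let go.
- **Disagreements:** before the move, the top and side views differed by about 2 mm on the turning axis and 4° on the bar angle. I used values in between. None of the checks failed.

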